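# Tip a slide box down and stow it in the rack

## Robot

A 6-joint arm with a two-finger parallel gripper is mounted at the origin on a cart in front of the work surface, level with it; the furniture and walls round the work are solid. World frame = base frame: x ahead of the robot, y to its left, z up, the work surface at z = 0. Lengths are in m, angles in rad, forces in N, time in s.
With the tool pointing down it reaches from about 0.4 to 0.825 m from the base axis. Payload 7 kg.
Tool frame: the origin (TCP) lies midway between the tips of the shut fingers; the grasp point (between the pads) lies hold_point_z behind it (hold_point_z is the distance from the TCP to the grasp point, in m); z points along the fingers, y is the line along which they close (so a half turn about z gives the same grasp; the last joint's range is limited). The gripper opens to 88 mm and grips with 3 to 60 N. Pads are 19 mm wide; open, the fingers measure 130 mm over their backs; the gripper's body (78 mm by 193 mm) begins 47 mm behind the grasp point.
Start: joints at [-0.967, 0.359, 0.012, 0, -1.224, -0.288], TCP at [0.21, -0.642, 0.227] pointing down, gripper open.
Joint ranges: [-3.07, 3.07], [-1.43, 2.12], [-1.02, 1.25], [-3.03, 1.67], [-3.05, -0], [-3.03, 3.03]. Speed limits (rad/s): [2.39, 2.39, 3.01, 3.14, 3.14, 3.14].

## Interface

Orientations are given as [roll, pitch, yaw] about the fixed x, y, z axes, in that order (R = Rz(yaw) Ry(pitch) Rx(roll)).
In Python, from station import * gives the robot as it stands.
- The arm moves only by the tool apply_moves, never from a script. Its argument "steps" is a list of rows, each an object with "translation": the shift along the world's x, y, z scaled (see below), a list of three; "rotation": the turn, a rotation vector about the world's x, y, z scaled (see below), a list of three. A call has exactly 10 rows; each row is the pose to reach, as a shift and turn from the pose commanded when the call began; what a row does not reach only later rows make up. The controller multiplies each number of a shift by 250 mm and each number of a turn by 30 degrees. A row lasts 1/12 s, in which the tool goes at most 41.7 mm and 7.16 degrees, less where a joint would pass 70% of its speed; a pose out of reach is approached as far as the arm can. A call with a number of a shift or a turn outside -1 to 1 is refused whole. A call with a gripper value outside its range is refused whole. "jaw" is the closure, from -1 (fully open) to 1 (shut), so that 0 is half open, set as the call begins (left out, the last holds). The fingers move at their own pace and stop on an object; "newtons" is the grip in N (left out, the last holds). Time passes only in rows, so rows that repeat a pose let the fingers close, or fill a call up. It gives the time, the measured TCP pose, the force, the opening and the grip force at its end, in the units of the state.
- get_state(): the state, without advancing time (a new reading comes with each control period).
- grab_frame(name): name is "side" or "top"; returns the picture (480x640x3 uint8, blue, green, red); there is no depth.
- camera_model(name): a dict with "fx", "fy", "cx", "cy" (pixels), "xyz" and "rotation" of the camera in the world. Camera axes: x right, y down, z forward; pixel columns grow to the right and rows downward; lengths in m; the calibration is good to about 2 mm. A picture is of the moment at which its call begins. camera_model takes no time and is no camera call.
- job_done(): hands the job in; it is judged then, once.
The state is a dict: "t": time; "q": joint angles; "qd": joint speeds; "joint_efforts": joint torques, N m; "eef_pos": TCP position; "ee_rot": TCP orientation; "force": force on the tool from outside, world axes, zero at the start; "moment": the same for the moment, N m; "width": finger opening in m; "gripper_force": force on a finger pad.
Only numpy, scipy, OpenCV 4.12 (cv2) and the standard library are available. Lean on these libraries where they do the work, as an engineer would, in place of code of your own. Each camera call takes 0.05 s, during which the arm holds its last target. There are 200 camera calls.

## Task

A microscope-slide box has been left standing on its long edge in front of the two-bay slide-box rack, too tall to go in. With the fingertips only, push it over so that it lies flat on the worktop with its lid up, then push it squarely into the empty bay until it is fully home against the back of the bay. Only push the box, never pick it up, and leave the things around it where they are.

Things in the scene. Friction and masses are not known exactly. Their poses are not given: they have to be found in the camera images.
- slide_box: blue closed slide box, loose, 0.15-0.3 kg, 175 mm long (own x), 66 mm deep (y, -34 hinge to +32 front; a catch adds 3 mm), 36 mm tall lying (z, out of the lid). Origin: middle of the underside. Starts standing on its front long edge, 66 mm high, 36 mm thick, lid to the robot, underside to the rack, up to 0.25 rad askew. Lying in the bay lid up, its x points to the bay's +y, front to the robot
- box_lid (a point): middle of the slide box's lid face, which bears a paper label; axes as the box's. At the start it is 33 mm above the worktop and faces the robot. Pushed on the lid face near its upper edge, the box tips away from the robot; once it leans about 0.5 rad it drops by itself onto its underside, lid up
- bay_empty: empty bay: white sheet-metal sleeve fixed on the worktop, open in front, no floor (the box slides in on the worktop). Origin: on the worktop, middle of the mouth; x leads into the bay, y left. Inside 182 mm wide, 41 mm high, 68 mm deep. Side walls flare outwards over 14 mm before the mouth; the top begins 14 mm behind it, upper face 47 mm high. It is the left or right one of the two
- bay_home (a point): point on the worktop inside the empty bay, 34 mm behind the mouth: where the box's origin lies when it is fully home (its front then is level with the mouth); axes as the bay's
- bay_full: the other bay, the same sleeve with the same axes, taken up by a blue slide box that is fixed; its origin is 200 mm to the left or right of the empty bay's
- dropper_bottle: bystander: blue dropper bottle, 34 mm across, 100 mm tall, loose, standing to the right; origin at the middle of its foot
- coverslip_box: bystander: small white box, 31x31x19 mm, loose, on the right; origin at the middle of its underside
- petri_dish: bystander: round petri dish, 61 mm across, 15 mm high, loose, near right; origin at the middle of its underside
- jar: bystander: small white-lidded specimen jar, 44 mm across, 56 mm tall, loose, far left; origin at the middle of its foot

How it is judged:
On the way:
1. the box lies flat with its lid up, still in front of the rack (angle between slide_box's own z axis and vertical below 0.06 rad and height (world z) of slide_box below 0.006 m and x of slide_box in the frame of bay_empty below -0.005 m), for 0.2 s.
At the end, for the whole second after the job is handed in: the box lies flat, lid up, on the worktop inside the empty bay, square within 0.06 rad, within 5 mm of fully home and within 7 mm of the bay's middle, and at rest (angle between slide_box's own z axis and vertical below 0.05 rad and height (world z) of slide_box below 0.005 m and x of slide_box in the frame of bay_home between -0.005 and 0.005 m and y of slide_box in the frame of bay_home between -0.007 and 0.007 m and angle between the y axis of slide_box and the x axis of bay_empty, either way round below 0.06 rad and linear speed of slide_box below 0.01 m/s); the robot touches nothing.
It fails at once if the box is lifted off the worktop (height (world z) of slide_box above 0.045 m or (height (world z) of slide_box above 0.014 m and angle between slide_box's own z axis and vertical below 0.15 rad)).
It fails at once if the box falls onto its lid (angle between slide_box's own z axis and vertical above 2.3 rad).
It fails at once if the dropper bottle, coverslip box, petri dish or jar is moved by more than 10 mm (distance of any of dropper_bottle, coverslip_box, petri_dish, jar from where it was at the start of the episode above 0.01 m).
It also fails if it takes over 72 s, if anything falls off the work surface, if the arm or the gripper's body presses on something with over 40 N, if the wrist force passes 120 N, or if a joint passes its speed limit or range.

## Working session

There is one attempt and no reset: what is moved stays moved. The work goes in short steps, Python scripts to look and compute and a tool call to move; the robot and the scene stay as the last step left them, time stands still between calls to the robot, and variables do not carry over. Pictures are saved under pics/ and viewed, at most 10 in all, crops included, and the job is handed in when it is done.

Besides the shell and the picture viewer there is one more tool, called after ">>>" by a JSON object that holds its "fn" and its "kwargs". apply_moves: Moves the arm, as the interface text tells. Shifts and turns lie within -1 to 1; 1 stands for 250 mm of shift or 30 degrees of turn. Its arguments: {"type":"object","properties":{"steps":{"type":"array"},"jaw":{"type":"number"},"newtons":{"type":"number"}},"required":["steps"]}

```bash
mkdir -p pics; python3 - <<'E'
from station import *
import cv2
for n in("side","top"):
    cv2.imwrite(f"pics/{n}0.png",grab_frame(n)); print(n,camera_model(n))
s=get_state();print(s)
E
```

```text
side {'fx': 474.17092576500823, 'fy': 474.17092576500823, 'cx': 319.26400122587154, 'cy': 238.98729887622045, 'xyz': array([0.42943252, 0.95399537, 0.64935249]), 'rotation': array([-2.11132728e+00, -1.88249967e-03, -3.03975223e+00])}
top {'fx': 568.7483338170624, 'fy': 568.7483338170624, 'cx': 315.13402266583284, 'cy': 236.2830432681079, 'xyz': array([0.42320349, 0.01971262, 1.40830347]), 'rotation': array([-3.06100035,  0.00373027, -1.54613874])}
{'t': 0.1, 'q': array([-9.66925345e-01,  3.59306830e-01,  1.11490575e-02, -3.25706464e-04,
       -1.22410298e+00, -2.88097794e-01]), 'qd': array([-0.00076187, -0.00260002,  0.00318303,  0.00041516,  0.00077385,
        0.00192463]), 'joint_efforts': array([-1.00826928e-03, -5.84163630e+01,  2.93752116e+01,  7.01552957e+00,
        1.01667762e-02, -5.00251053e-05]), 'eef_pos': array([ 0.20946142, -0.64121137,  0.22571812]), 'ee_rot': array([ 3.14010157e+00, -1.22544590e-04, -2.82593027e+00]), 'force': array([-0.41801099,  0.39735699,  0.12510402]), 'moment': array([-0.00495853, -0.0200066 , -0.01253519]), 'gripper_force': 0.0, 'width': 0.0876016528372878}
```

View pics/top0.png

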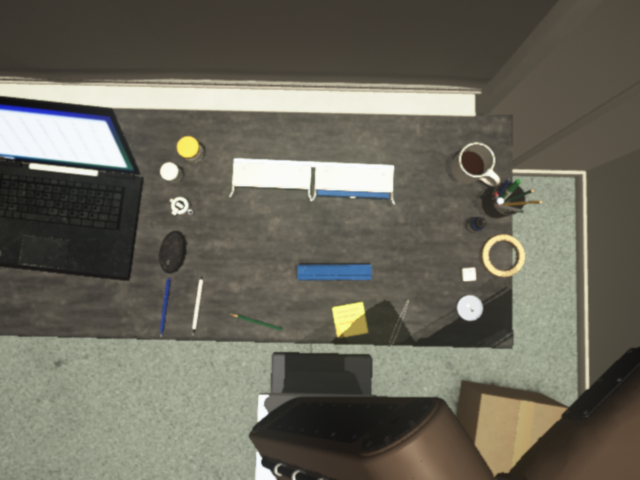

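View pics/side0.png

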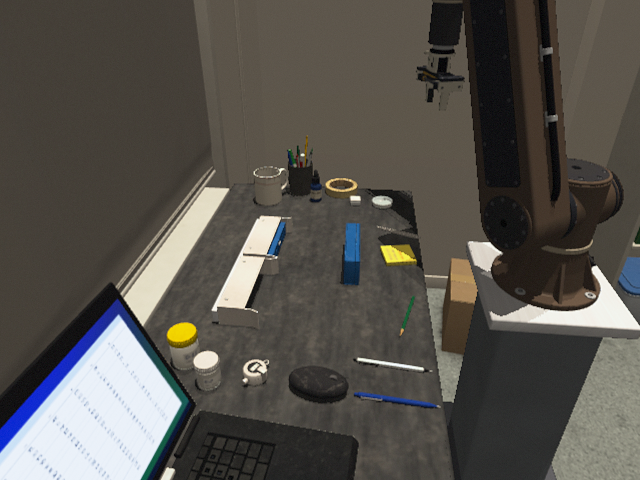

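The top view has world +x up and +y left. The box stands at about (297-371, 264-280). The left bay, at about (233-310, 158-195), is empty and the right one holds the blue box. I'll zoom in for accurate corners.

```bash
cat > h.py <<'E'
import numpy as np, cv2
from station import *
from scipy.spatial.transform import Rotation as R
def w(uv,z,n="top"):
    c=camera_model(n); M=R.from_euler("xyz",c["rotation"]).as_matrix()
    uv=np.atleast_2d(uv).astype(float)
    d=np.c_[(uv[:,0]-c["cx"])/c["fx"],(uv[:,1]-c["cy"])/c["fy"],np.ones(len(uv))]@M.T
    p=np.array(c["xyz"]); return p+d*((z-p[2])/d[:,2])[:,None]
def blue(im):
    h=cv2.cvtColor(im,cv2.COLOR_BGR2HSV); return cv2.inRange(h,(98,120,50),(118,255,255))
E
python3 - <<'E'
from h import *
im=cv2.imread("pics/top0.png")
c=im[145:290,225:405]; cv2.imwrite("pics/crop.png",cv2.resize(c,None,fx=4.1,fy=4.1,interpolation=cv2.INTER_CUBIC))
m=blue(im); m[:250]=0;m[290:]=0;m[:,:280]=0;m[:,390:]=0
r=cv2.minAreaRect(cv2.findNonZero(m));b=cv2.boxPoints(r);print(r,w(b,.066))
E
```

```text
((334.0, 272.0), (14.0, 72.0), 90.0) [[ 0.46255043  0.06611403  0.066     ]
 [ 0.46671651 -0.10358344  0.066     ]
 [ 0.43380965 -0.10413943  0.066     ]
 [ 0.42963631  0.06522239  0.066     ]]
```

View pics/crop.png

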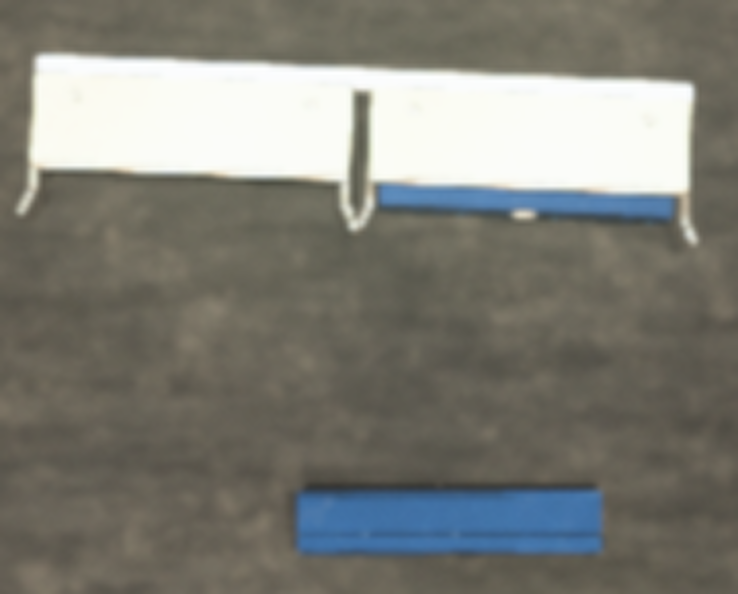

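```bash
python3 - <<'E'
from h import *
c=np.array([[36,168],[350,182],[372,184],[689,194],[36,56],[355,70],[371,72],[692,84]])/4.1+[225,145]
P=w(c,.047);print(P.round(4))
for i,j in((0,1),(2,3),(0,3),(4,7)):
    d=P[i]-P[j];print(np.arctan2(-d[0],d[1]),np.linalg.norm(d))
yaw=np.mean([np.arctan2(-(P[0]-P[3])[0],(P[0]-P[3])[1]),np.arctan2(-(P[4]-P[7])[0],(P[4]-P[7])[1])])
ex=np.array([np.cos(yaw),np.sin(yaw)])
mid=(P[0]+P[1]+P[4]+P[5])[:2]/4
print("yaw",yaw,"depth",((P[4]-P[0])[:2]@ex))
f=(P[0]+P[1])[:2]/2; print("mouth",f-.014*ex,"home",f+.02*ex)
c=(P[0]+P[3])[:2]/2; print("alt centre via both", c-.014*ex+.1*np.array([-ex[1],ex[0]]))
b=np.array([[297,488],[602,488],[297,553],[602,553]])/4.1+[225,145]
print(w(b,.066).round(4))
E
```

```text
[[ 0.6503  0.2273  0.047 ]
 [ 0.6464  0.0418  0.047 ]
 [ 0.6455  0.0288  0.047 ]
 [ 0.6441 -0.158   0.047 ]
 [ 0.7173  0.2297  0.047 ]
 [ 0.7134  0.0406  0.047 ]
 [ 0.7124  0.0311  0.047 ]
 [ 0.7098 -0.1589  0.047 ]]
-0.0209516263314039 0.18553478962933737
-0.007799071627757989 0.18683151327604663
-0.016148254619500764 0.3853676103923398
-0.019387260666722878 0.3886933481266529
yaw -0.017767757643111823 depth 0.06696663714077705
mouth [0.63435691 0.13482346] home [0.66835155 0.13421939]
alt centre via both [0.63496571 0.13489603]
[[ 0.4648  0.0675  0.066 ]
 [ 0.4691 -0.1079  0.066 ]
 [ 0.4275  0.0665  0.066 ]
 [ 0.4319 -0.1085  0.066 ]]
```

>>> {"fn": "apply_moves", "kwargs": {"steps": [{"translation": [0.06, 0.1, 0], "rotation": [0, 0, -0.06]}, {"translation": [0.12, 0.2, 0], "rotation": [0, 0, -0.11]}, {"translation": [0.2, 0.33, 0], "rotation": [0, 0, -0.17]}, {"translation": [0.28, 0.46, 0], "rotation": [0, 0, -0.22]}, {"translation": [0.35, 0.59, 0], "rotation": [0, 0, -0.28]}, {"translation": [0.43, 0.72, 0], "rotation": [0, 0, -0.34]}, {"translation": [0.5, 0.84, 0], "rotation": [0, 0, -0.4]}, {"translation": [0.55, 0.92, 0], "rotation": [0, 0, -0.46]}, {"translation": [0.58, 0.97, 0], "rotation": [0, 0, -0.51]}, {"translation": [0.6, 1.0, 0], "rotation": [0, 0, -0.556]}], "jaw": -1}}

```text
t: 0.93
eef_pos: [0.3603, -0.3898, 0.2265]
ee_rot: [3.141, 0.0, -3.116]
force: [-0.9, -0.6, 1.4]
width: 0.0877
gripper_force: 0.0
```

>>> {"fn": "apply_moves", "kwargs": {"steps": [{"translation": [0.02, 0.1, 0], "rotation": [0, 0, 0]}, {"translation": [0.04, 0.2, 0], "rotation": [0, 0, 0]}, {"translation": [0.06, 0.33, 0], "rotation": [0, 0, 0]}, {"translation": [0.08, 0.46, 0], "rotation": [0, 0, 0]}, {"translation": [0.1, 0.59, 0], "rotation": [0, 0, 0]}, {"translation": [0.12, 0.72, 0], "rotation": [0, 0, 0]}, {"translation": [0.14, 0.84, 0], "rotation": [0, 0, 0]}, {"translation": [0.16, 0.92, 0], "rotation": [0, 0, 0]}, {"translation": [0.18, 0.97, 0], "rotation": [0, 0, 0]}, {"translation": [0.18, 1.0, 0], "rotation": [0, 0, 0]}]}}

```text
t: 1.77
eef_pos: [0.4051, -0.1401, 0.2266]
ee_rot: [3.141, 0.0, -3.115]
force: [0.5, -0.1, -0.2]
width: 0.0876
gripper_force: 0.0
```

>>> {"fn": "apply_moves", "kwargs": {"steps": [{"translation": [0, 0.05, -0.05], "rotation": [0, 0, 0]}, {"translation": [0, 0.1, -0.1], "rotation": [0, 0, 0]}, {"translation": [0, 0.2, -0.2], "rotation": [0, 0, 0]}, {"translation": [0, 0.3, -0.28], "rotation": [0, 0, 0]}, {"translation": [0, 0.4, -0.35], "rotation": [0, 0, 0]}, {"translation": [0, 0.49, -0.42], "rotation": [0, 0, 0]}, {"translation": [0, 0.49, -0.5], "rotation": [0, 0, 0]}, {"translation": [0, 0.49, -0.55], "rotation": [0, 0, 0]}, {"translation": [0, 0.49, -0.55], "rotation": [0, 0, 0]}, {"translation": [0, 0.49, -0.55], "rotation": [0, 0, 0]}]}}

```text
t: 2.6
eef_pos: [0.4041, -0.0196, 0.0888]
ee_rot: [-3.141, -0.002, -3.117]
force: [-0.3, -0.5, -0.4]
width: 0.0878
gripper_force: 0.0
```

>>> {"fn": "apply_moves", "kwargs": {"steps": [{"translation": [0, 0, -0.07], "rotation": [0, 0, 0]}, {"translation": [0, 0, -0.134], "rotation": [0, 0, 0]}, {"translation": [0, 0, -0.134], "rotation": [0, 0, 0]}, {"translation": [0.02, 0, -0.134], "rotation": [0, 0, 0]}, {"translation": [0.04, 0, -0.134], "rotation": [0, 0, 0]}, {"translation": [0.06, 0, -0.134], "rotation": [0, 0, 0]}, {"translation": [0.075, 0, -0.134], "rotation": [0, 0, 0]}, {"translation": [0.09, 0, -0.134], "rotation": [0, 0, 0]}, {"translation": [0.105, 0, -0.134], "rotation": [0, 0, 0]}, {"translation": [0.12, 0, -0.134], "rotation": [0, 0, 0]}]}}

```text
t: 3.43
eef_pos: [0.4351, -0.0191, 0.0558]
ee_rot: [3.142, 0.0, -3.117]
force: [-1.0, -0.5, 0.3]
width: 0.0878
gripper_force: 0.3
```

>>> {"fn": "apply_moves", "kwargs": {"steps": [{"translation": [0.015, 0, 0], "rotation": [0, 0, 0]}, {"translation": [0.03, 0, 0], "rotation": [0, 0, 0]}, {"translation": [0.045, 0, 0], "rotation": [0, 0, 0]}, {"translation": [0.06, 0, 0], "rotation": [0, 0, 0]}, {"translation": [0.075, 0, 0], "rotation": [0, 0, 0]}, {"translation": [0.09, 0, 0], "rotation": [0, 0, 0]}, {"translation": [0.1, 0, 0], "rotation": [0, 0, 0]}, {"translation": [0.1, 0, 0], "rotation": [0, 0, 0]}, {"translation": [0.1, 0, 0], "rotation": [0, 0, 0]}, {"translation": [0.1, 0, 0], "rotation": [0, 0, 0]}]}}

```text
t: 4.27
eef_pos: [0.4594, -0.0192, 0.0555]
ee_rot: [-3.142, -0.0, -3.117]
force: [-0.2, -0.3, -0.2]
width: 0.0878
gripper_force: 0.0
```

```bash
python3 - <<'E'
from h import *
im=grab_frame("side");cv2.imwrite("pics/s1.png",cv2.resize(im[150:350,180:480],None,fx=2,fy=2))
s=get_state();print(s["eef_pos"],s["force"])
E
```

```text
[ 0.45937445 -0.01916872  0.05551296] [-0.05593399 -0.07260308  0.24648039]
```

View pics/s1.png

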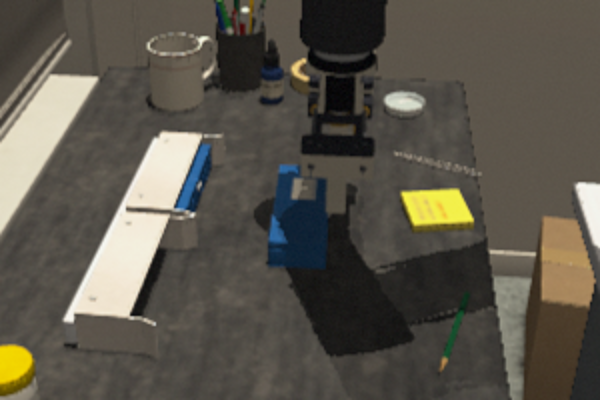

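The side view shows the box lying flat, label up, with the gripper clear behind it. Next I move to its right-hand end with the tool turned 90°.

>>> {"fn": "apply_moves", "kwargs": {"steps": [{"translation": [0, 0, 0.1], "rotation": [0, 0, 0.1]}, {"translation": [0, 0, 0.2], "rotation": [0, 0, 0.2]}, {"translation": [0, -0.05, 0.3], "rotation": [0, 0, 0.3]}, {"translation": [0, -0.12, 0.4], "rotation": [0, 0, 0.4]}, {"translation": [0.02, -0.2, 0.4], "rotation": [0, 0, 0.5]}, {"translation": [0.05, -0.3, 0.4], "rotation": [0, 0, 0.6]}, {"translation": [0.08, -0.4, 0.4], "rotation": [0, 0, 0.7]}, {"translation": [0.11, -0.48, 0.4], "rotation": [0, 0, 0.8]}, {"translation": [0.14, -0.53, 0.4], "rotation": [0, 0, 0.9]}, {"translation": [0.16, -0.56, 0.4], "rotation": [0, 0, 1.0]}], "jaw": 0.545}}

```text
t: 5.15
eef_pos: [0.4998, -0.1606, 0.1555]
ee_rot: [-3.142, -0.0, -2.592]
force: [-0.1, 0.6, 0.5]
width: 0.0266
gripper_force: 0.0
```

>>> {"fn": "apply_moves", "kwargs": {"steps": [{"translation": [0, 0, 0], "rotation": [0, 0, 0.15]}, {"translation": [0, 0, 0], "rotation": [0, 0, 0.3]}, {"translation": [0, 0, 0], "rotation": [0, 0, 0.45]}, {"translation": [0, 0, 0], "rotation": [0, 0, 0.6]}, {"translation": [0, 0, 0], "rotation": [0, 0, 0.75]}, {"translation": [0, 0, 0], "rotation": [0, 0, 0.9]}, {"translation": [0, 0, 0], "rotation": [0, 0, 1.0]}, {"translation": [0, 0, 0], "rotation": [0, 0, 1.0]}, {"translation": [0, 0, 0], "rotation": [0, 0, 1.0]}, {"translation": [0, 0, 0], "rotation": [0, 0, 1.0]}]}}

```text
t: 5.98
eef_pos: [0.4995, -0.1591, 0.1556]
ee_rot: [3.142, 0.0, -2.072]
force: [-0.3, -0.2, -0.6]
width: 0.0197
gripper_force: 0.0
```

```bash
cat >> h.py <<'E'
def box(tag):
    im=grab_frame("top");cv2.imwrite(f"pics/{tag}.png",im)
    m=blue(im); m[:200]=0;m[290:]=0;m[:,:200]=0;m[:,420:]=0
    cv2.imwrite(f"pics/{tag}_c.png",cv2.resize(im[150:300,210:410],None,fx=3,fy=3,interpolation=cv2.INTER_CUBIC))
    r=cv2.minAreaRect(cv2.findNonZero(m));print(r);P=w(cv2.boxPoints(r),.036);print(P.round(4),"c",P.mean(0).round(4))
    s=get_state();print(s["t"],s["eef_pos"],s["ee_rot"],s["force"],s["width"])
E
python3 -c "
from h import *
box('t2')"
```

```text
Traceback (most recent call last):
  File "h.py", line 15, in box
    r=cv2.minAreaRect(cv2.findNonZero(m));print(r);P=w(cv2.boxPoints(r),.036);print(P.round(4),"c",P.mean(0).round(4))
cv2.error: OpenCV(4.12.0) /io/opencv/modules/imgproc/src/convhull.cpp:143: error: (-215:Assertion failed) total >= 0 && (depth == CV_32F || depth == CV_32S) in function 'convexHull'
```

View pics/t2_c.png

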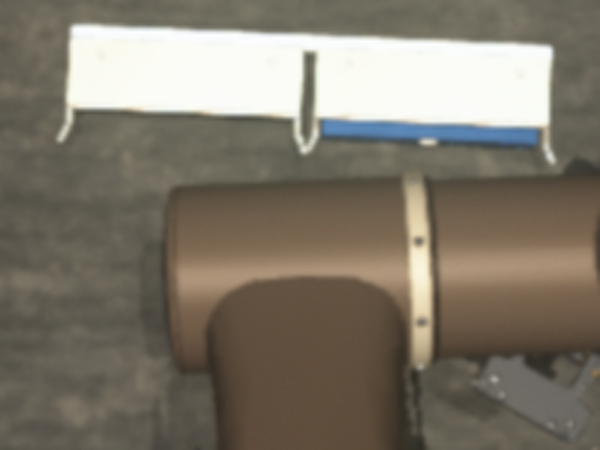

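The arm hides the box from the top camera, so I'll use the side view.

```bash
python3 - <<'E'
from h import *
im=grab_frame("side");cv2.imwrite("pics/s2.png",cv2.resize(im[210:300,290:370],None,fx=7,fy=6.6,interpolation=cv2.INTER_CUBIC))
E
```

```text
(no output)
```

View pics/s2.png

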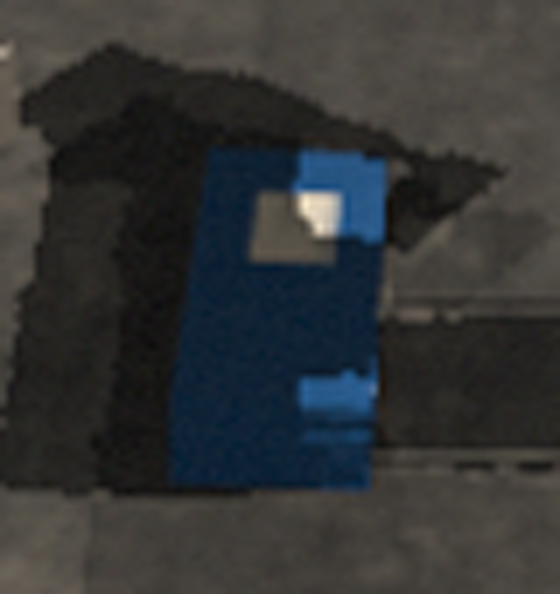

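```bash
cat >> h.py <<'E'
def side(pts,x0=290,y0=210,fx=7,fy=6.6):
    pts=np.array(pts,float); uv=pts[:,:2]/[fx,fy]+[x0,y0]
    return np.array([w(u,z,"side")[0] for u,z in zip(uv,pts[:,2])]).round(4)
E
python3 -c "
from h import *
print(side([[208,148,.036],[387,150,.036],[174,375,.036],[378,375,.036],[170,490,0],[372,490,0]]))"
```

```text
[[ 0.5344 -0.0956  0.036 ]
 [ 0.4688 -0.1009  0.036 ]
 [ 0.5296  0.0614  0.036 ]
 [ 0.4633  0.0545  0.036 ]
 [ 0.5291  0.0796  0.    ]
 [ 0.4631  0.0727  0.    ]]
```

>>> {"fn": "apply_moves", "kwargs": {"steps": [{"translation": [0, 0, 0], "rotation": [0, 0, 0.15]}, {"translation": [0, 0, 0], "rotation": [0, 0, 0.3]}, {"translation": [0, 0, -0.05], "rotation": [0, 0, 0.45]}, {"translation": [0, 0, -0.12], "rotation": [0, 0, 0.6]}, {"translation": [0, 0, -0.2], "rotation": [0, 0, 0.75]}, {"translation": [0, 0, -0.3], "rotation": [0, 0, 0.85]}, {"translation": [0, 0, -0.4], "rotation": [0, 0, 0.923]}, {"translation": [0, 0, -0.48], "rotation": [0, 0, 0.923]}, {"translation": [0, 0, -0.54], "rotation": [0, 0, 0.923]}, {"translation": [0, 0, -0.56], "rotation": [0, 0, 0.923]}]}}

```text
t: 6.92
eef_pos: [0.4981, -0.1591, 0.0132]
ee_rot: [3.138, -0.0, -1.588]
force: [-0.0, 0.5, -0.3]
width: 0.0195
gripper_force: 0.0
```

>>> {"fn": "apply_moves", "kwargs": {"steps": [{"translation": [0, 0.04, 0], "rotation": [0, 0, 0]}, {"translation": [0, 0.08, 0], "rotation": [0, 0, 0]}, {"translation": [0, 0.12, 0], "rotation": [0, 0, 0]}, {"translation": [0, 0.15, 0], "rotation": [0, 0, 0]}, {"translation": [0, 0.18, 0], "rotation": [0, 0, 0]}, {"translation": [0, 0.21, 0], "rotation": [0, 0, 0]}, {"translation": [0, 0.24, 0], "rotation": [0, 0, 0]}, {"translation": [0, 0.27, 0], "rotation": [0, 0, 0]}, {"translation": [0, 0.3, 0], "rotation": [0, 0, 0]}, {"translation": [0, 0.33, 0], "rotation": [0, 0, 0]}]}}

```text
t: 7.75
eef_pos: [0.4997, -0.0759, 0.0157]
ee_rot: [-3.141, -0.0, -1.586]
force: [1.4, -1.8, 2.0]
width: 0.0197
gripper_force: 1.1
```

>>> {"fn": "apply_moves", "kwargs": {"steps": [{"translation": [0, 0.03, 0], "rotation": [0, 0, 0]}, {"translation": [0, 0.06, 0], "rotation": [0, 0, 0]}, {"translation": [0, 0.09, 0], "rotation": [0, 0, 0]}, {"translation": [0, 0.12, 0], "rotation": [0, 0, 0]}, {"translation": [0, 0.15, 0], "rotation": [0, 0, 0]}, {"translation": [0, 0.18, 0], "rotation": [0, 0, 0]}, {"translation": [0.003, 0.21, 0], "rotation": [0, 0, 0]}, {"translation": [0.004, 0.24, 0], "rotation": [0, 0, 0]}, {"translation": [0.005, 0.27, 0], "rotation": [0, 0, 0]}, {"translation": [0.006, 0.3, 0], "rotation": [0, 0, 0]}]}}

```text
t: 8.58
eef_pos: [0.5011, -0.0009, 0.0155]
ee_rot: [3.141, -0.0, -1.586]
force: [-0.3, -0.7, 0.4]
width: 0.0202
gripper_force: 0.9
```

```bash
python3 - <<'E'
from h import *
im=grab_frame("side");cv2.imwrite("pics/s3.png",cv2.resize(im[190:350,230:390],None,fx=4.5,fy=3.7,interpolation=cv2.INTER_CUBIC))
E
```

```text
(no output)
```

View pics/s3.png

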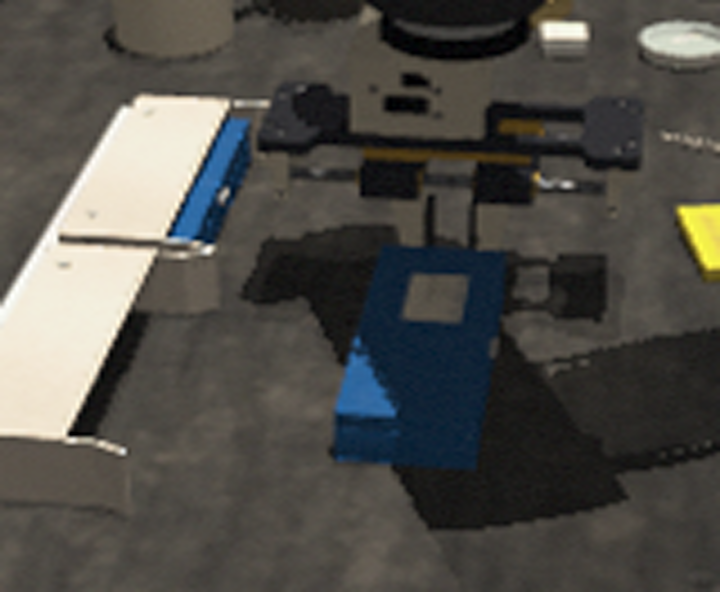

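The box slides straight with its end flush on both fingers: top far corners at (383,246) and (508,252), near foot at (333,460) and (475,467).

>>> {"fn": "apply_moves", "kwargs": {"steps": [{"translation": [0, 0.02, 0], "rotation": [0, 0, 0]}, {"translation": [0, 0.04, 0], "rotation": [0, 0, 0]}, {"translation": [0, 0.06, 0], "rotation": [0, 0, 0]}, {"translation": [0, 0.08, 0], "rotation": [0, 0, 0]}, {"translation": [0, 0.1, 0], "rotation": [0, 0, 0]}, {"translation": [0, 0.12, 0], "rotation": [0, 0, 0]}, {"translation": [0, 0.135, 0], "rotation": [0, 0, 0]}, {"translation": [0, 0.145, 0], "rotation": [0, 0, 0]}, {"translation": [0, 0.152, 0], "rotation": [0, 0, 0]}, {"translation": [0, 0.152, 0], "rotation": [0, 0, 0]}]}}

```text
t: 9.47
eef_pos: [0.5012, 0.0368, 0.0155]
ee_rot: [-3.141, 0.0, -1.586]
force: [-0.4, -0.2, 0.2]
width: 0.0198
gripper_force: 0.0
```

>>> {"fn": "apply_moves", "kwargs": {"steps": [{"translation": [0, -0.04, 0], "rotation": [0, 0, 0]}, {"translation": [0, -0.1, 0.0], "rotation": [0, 0, 0]}, {"translation": [0, -0.15, 0.1], "rotation": [0, 0, -0.15]}, {"translation": [0, -0.2, 0.2], "rotation": [0, 0, -0.3]}, {"translation": [-0.1, -0.2, 0.3], "rotation": [0, 0, -0.45]}, {"translation": [-0.2, -0.2, 0.4], "rotation": [0, 0, -0.6]}, {"translation": [-0.26, -0.2, 0.4], "rotation": [0, 0, -0.75]}, {"translation": [-0.32, -0.2, 0.4], "rotation": [0, 0, -0.85]}, {"translation": [-0.36, -0.2, 0.4], "rotation": [0, 0, -0.95]}, {"translation": [-0.36, -0.2, 0.4], "rotation": [0, 0, -1.0]}], "jaw": -1}}

```text
t: 10.3
eef_pos: [0.409, -0.0144, 0.1158]
ee_rot: [3.141, 0.001, -2.114]
force: [0.1, 0.2, -0.4]
width: 0.0811
gripper_force: 0.0
```

>>> {"fn": "apply_moves", "kwargs": {"steps": [{"translation": [0, 0, 0], "rotation": [0, 0, -0.15]}, {"translation": [0, 0, 0], "rotation": [0, 0, -0.3]}, {"translation": [0, 0, 0], "rotation": [0, 0, -0.45]}, {"translation": [0, 0, 0], "rotation": [0, 0, -0.6]}, {"translation": [0, 0, 0], "rotation": [0, 0, -0.75]}, {"translation": [0, 0, 0], "rotation": [0, 0, -0.85]}, {"translation": [0, 0, 0], "rotation": [0, 0, -0.95]}, {"translation": [0, 0, 0], "rotation": [0, 0, -1]}, {"translation": [0, 0, 0], "rotation": [0, 0, -1]}, {"translation": [0, 0, 0], "rotation": [0, 0, -1]}]}}

```text
t: 11.13
eef_pos: [0.411, -0.014, 0.1156]
ee_rot: [3.142, 0.0, -2.633]
force: [1.3, -0.8, 0.7]
width: 0.0875
gripper_force: 0.0
```

>>> {"fn": "apply_moves", "kwargs": {"steps": [{"translation": [0, 0, 0], "rotation": [0, 0, -0.15]}, {"translation": [0, 0, 0], "rotation": [0, 0, -0.3]}, {"translation": [0, 0, 0], "rotation": [0, 0, -0.45]}, {"translation": [0, 0, 0], "rotation": [0, 0, -0.6]}, {"translation": [0, 0, 0], "rotation": [0, 0, -0.75]}, {"translation": [0, 0, 0], "rotation": [0, 0, -0.85]}, {"translation": [0, 0, 0], "rotation": [0, 0, -0.95]}, {"translation": [0, 0, 0], "rotation": [0, 0, -1]}, {"translation": [0, 0, 0], "rotation": [0, 0, -1]}, {"translation": [0, 0, 0], "rotation": [0, 0, -1]}]}}

```text
t: 11.97
eef_pos: [0.4111, -0.0137, 0.1156]
ee_rot: [3.142, 0.0, 3.128]
force: [0.1, 0.1, 0.4]
width: 0.0876
gripper_force: 0.0
```

```bash
python3 - <<'E'
from h import *
a=cv2.resize(grab_frame("side")[220:360,220:360],None,fx=2.85,fy=4,interpolation=cv2.INTER_CUBIC)
t=grab_frame("top");cv2.imwrite("pics/t4.png",t)
b=cv2.resize(t[140:300,210:360],None,fx=2.66,fy=3.5,interpolation=cv2.INTER_CUBIC)
cv2.imwrite("pics/m4.png",np.hstack([a,b]))
print(side([[383,246,.036],[508,252,.036],[333,460,0],[475,467,0]],230,190,4.5,3.7))
s=get_state();print(s["t"],s["eef_pos"],s["ee_rot"],s["width"])
E
```

```text
[[0.5338 0.0183 0.036 ]
 [0.4679 0.0184 0.036 ]
 [0.5388 0.1873 0.    ]
 [0.4724 0.1865 0.    ]]
12.0667 [ 0.41112656 -0.01368289  0.11558569] [3.14152921e+00 9.07647487e-05 3.12723788e+00] 0.08775736283044547
```

View pics/m4.png

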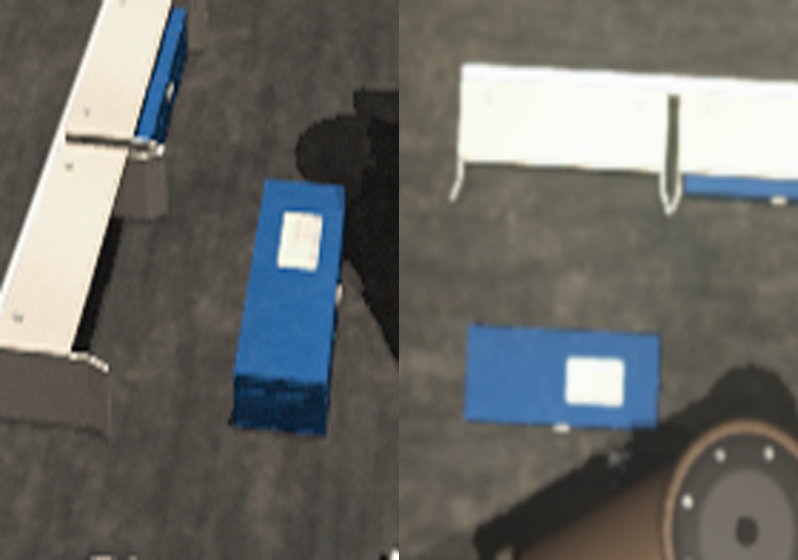

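The box is fully visible from above, nearly parallel to the rack. Its corners in the mosaic are (468,324), (660,334), (466,420) and (659,428).

```bash
python3 - <<'E'
from h import *
b=np.array([[69,324],[261,334],[67,420],[260,428]])/[2.66,3.5]+[210,140]
P=w(b,.036);c=P.mean(0)[:2];print(P.round(4),c)
im=cv2.imread("pics/t4.png");m=blue(im);m[:215]=0;m[270:]=0;m[:,:200]=0;m[:,325:]=0
r=cv2.minAreaRect(cv2.findNonZero(m));print(w(cv2.boxPoints(r),.036).round(4),w([r[0]],.036),r[2])
# rack: outer walls at top, same rows as before
q=np.array([[462-399,160],[666-399,172],[462-399,66],[668-399,78]])/[2.66,3.5]+[210,140];print(w(q,.047).round(4))
a=-.017;ey=np.array([-np.sin(a),np.cos(a)])
print("lateral err",(c-[.6347,.1348])@ey)
E
```

```text
[[0.5382 0.2196 0.036 ]
 [0.5355 0.0446 0.036 ]
 [0.4718 0.2191 0.036 ]
 [0.4705 0.0438 0.036 ]] [0.50402008 0.13178191]
[[0.4731 0.2205 0.036 ]
 [0.5377 0.2202 0.036 ]
 [0.5347 0.0462 0.036 ]
 [0.4701 0.0473 0.036 ]] [[0.50383237 0.13351082 0.036     ]] 2.385944128036499
[[0.6509 0.2276 0.047 ]
 [0.647  0.0418 0.047 ]
 [0.7168 0.23   0.047 ]
 [0.7129 0.0417 0.047 ]]
lateral err -0.005239103284501442
```

>>> {"fn": "apply_moves", "kwargs": {"steps": [{"translation": [0, 0.08, 0], "rotation": [0, 0, 0]}, {"translation": [0.03, 0.2, 0], "rotation": [0, 0, 0]}, {"translation": [0.06, 0.32, 0], "rotation": [0, 0, 0]}, {"translation": [0.09, 0.44, -0.08], "rotation": [0, 0, 0]}, {"translation": [0.1, 0.54, -0.16], "rotation": [0, 0, 0]}, {"translation": [0.11, 0.58, -0.24], "rotation": [0, 0, 0]}, {"translation": [0.116, 0.584, -0.32], "rotation": [0, 0, 0]}, {"translation": [0.116, 0.584, -0.38], "rotation": [0, 0, 0]}, {"translation": [0.116, 0.584, -0.39], "rotation": [0, 0, 0]}, {"translation": [0.116, 0.584, -0.39], "rotation": [0, 0, 0]}]}}

```text
t: 12.9
eef_pos: [0.4395, 0.1319, 0.0172]
ee_rot: [-3.14, -0.002, 3.127]
force: [-0.6, 0.2, -0.5]
width: 0.0875
gripper_force: 0.0
```

>>> {"fn": "apply_moves", "kwargs": {"steps": [{"translation": [0.03, 0, 0], "rotation": [0, 0, 0]}, {"translation": [0.06, 0, 0], "rotation": [0, 0, 0]}, {"translation": [0.09, 0, 0], "rotation": [0, 0, 0]}, {"translation": [0.12, 0.001, 0], "rotation": [0, 0, 0]}, {"translation": [0.15, 0.003, 0], "rotation": [0, 0, 0]}, {"translation": [0.18, 0.005, 0], "rotation": [0, 0, 0]}, {"translation": [0.21, 0.007, 0], "rotation": [0, 0, 0]}, {"translation": [0.24, 0.008, 0], "rotation": [0, 0, 0]}, {"translation": [0.27, 0.009, 0], "rotation": [0, 0, 0]}, {"translation": [0.3, 0.01, 0], "rotation": [0, 0, 0]}]}}

```text
t: 13.73
eef_pos: [0.5158, 0.1349, 0.018]
ee_rot: [-3.141, -0.0, 3.126]
force: [-2.1, -0.1, 2.1]
width: 0.0876
gripper_force: 1.1
```

>>> {"fn": "apply_moves", "kwargs": {"steps": [{"translation": [0.02, 0.001, 0], "rotation": [0, 0, 0]}, {"translation": [0.04, 0.001, 0], "rotation": [0, 0, 0]}, {"translation": [0.06, 0.002, 0], "rotation": [0, 0, 0]}, {"translation": [0.08, 0.002, 0], "rotation": [0, 0, 0]}, {"translation": [0.1, 0.002, 0], "rotation": [0, 0, 0]}, {"translation": [0.12, 0.002, 0], "rotation": [0, 0, 0]}, {"translation": [0.14, 0.002, 0], "rotation": [0, 0, 0]}, {"translation": [0.16, 0.002, 0], "rotation": [0, 0, 0]}, {"translation": [0.18, 0.002, 0], "rotation": [0, 0, 0]}, {"translation": [0.18, 0.002, 0], "rotation": [0, 0, 0]}]}}

```text
t: 14.57
eef_pos: [0.5613, 0.1356, 0.0181]
ee_rot: [3.141, 0.001, 3.126]
force: [0.2, -0.3, 0.2]
width: 0.0875
gripper_force: 0.0
```

```bash
python3 - <<'E'
from h import *
a=cv2.resize(grab_frame("side")[200:350,200:350],None,fx=2.66,fy=3.6,interpolation=cv2.INTER_CUBIC)
b=cv2.resize(grab_frame("top")[140:300,210:360],None,fx=2.66,fy=3.375,interpolation=cv2.INTER_CUBIC)
cv2.imwrite("pics/m5.png",np.hstack([a,b]))
E
```

```text
(no output)
```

View pics/m5.png

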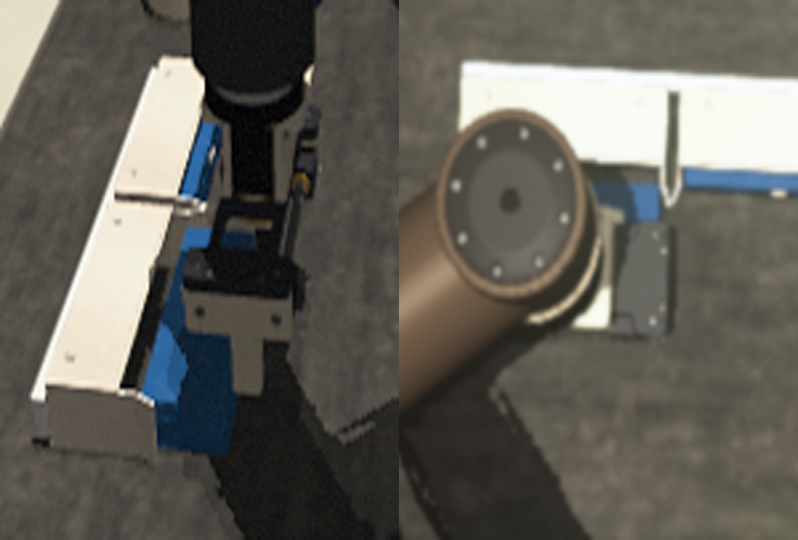

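The box is entering the mouth squarely between the flares. I'll push on slowly and watch the force.

>>> {"fn": "apply_moves", "kwargs": {"steps": [{"translation": [0.02, 0, 0], "rotation": [0, 0, 0]}, {"translation": [0.04, 0, 0], "rotation": [0, 0, 0]}, {"translation": [0.06, -0.001, 0], "rotation": [0, 0, 0]}, {"translation": [0.08, -0.001, 0], "rotation": [0, 0, 0]}, {"translation": [0.1, -0.001, 0], "rotation": [0, 0, 0]}, {"translation": [0.12, -0.002, 0], "rotation": [0, 0, 0]}, {"translation": [0.14, -0.002, 0], "rotation": [0, 0, 0]}, {"translation": [0.16, -0.002, 0], "rotation": [0, 0, 0]}, {"translation": [0.18, -0.003, 0], "rotation": [0, 0, 0]}, {"translation": [0.2, -0.003, 0], "rotation": [0, 0, 0]}]}}

```text
t: 15.5
eef_pos: [0.6106, 0.1346, 0.0181]
ee_rot: [-3.142, -0.0, 3.126]
force: [-1.9, -0.2, 1.8]
width: 0.0878
gripper_force: 1.1
```

>>> {"fn": "apply_moves", "kwargs": {"steps": [{"translation": [0.005, 0, 0], "rotation": [0, 0, 0]}, {"translation": [0.01, 0, 0], "rotation": [0, 0, 0]}, {"translation": [0.015, 0, 0], "rotation": [0, 0, 0]}, {"translation": [0.02, 0, 0], "rotation": [0, 0, 0]}, {"translation": [0.025, 0, 0], "rotation": [0, 0, 0]}, {"translation": [0.03, 0, 0], "rotation": [0, 0, 0]}, {"translation": [0.035, 0, 0], "rotation": [0, 0, 0]}, {"translation": [0.04, 0, 0], "rotation": [0, 0, 0]}, {"translation": [0.045, 0, 0], "rotation": [0, 0, 0]}, {"translation": [0.048, 0, 0], "rotation": [0, 0, 0]}]}}

```text
t: 16.33
eef_pos: [0.6223, 0.1347, 0.0181]
ee_rot: [3.142, 0.0, 3.126]
force: [-0.6, -0.2, -0.1]
width: 0.0879
gripper_force: 0.4
```

>>> {"fn": "apply_moves", "kwargs": {"steps": [{"translation": [0.003, 0, 0], "rotation": [0, 0, 0]}, {"translation": [0.006, 0, 0], "rotation": [0, 0, 0]}, {"translation": [0.009, 0, 0], "rotation": [0, 0, 0]}, {"translation": [0.012, 0, 0], "rotation": [0, 0, 0]}, {"translation": [0.012, 0, 0], "rotation": [0, 0, 0]}, {"translation": [0.012, 0, 0], "rotation": [0, 0, 0]}, {"translation": [0.012, 0, 0], "rotation": [0, 0, 0]}, {"translation": [0.012, 0, 0], "rotation": [0, 0, 0]}, {"translation": [0.012, 0, 0], "rotation": [0, 0, 0]}, {"translation": [0.012, 0, 0], "rotation": [0, 0, 0]}]}}

```text
t: 17.17
eef_pos: [0.6253, 0.1347, 0.0182]
ee_rot: [3.141, 0.0, 3.126]
force: [-1.1, -0.5, -0.3]
width: 0.0879
gripper_force: 0.0
```

>>> {"fn": "apply_moves", "kwargs": {"steps": [{"translation": [0.003, 0, 0], "rotation": [0, 0, 0]}, {"translation": [0.006, 0, 0], "rotation": [0, 0, 0]}, {"translation": [0.009, 0, 0], "rotation": [0, 0, 0]}, {"translation": [0.012, 0, 0], "rotation": [0, 0, 0]}, {"translation": [0.012, 0, 0], "rotation": [0, 0, 0]}, {"translation": [0.012, 0, 0], "rotation": [0, 0, 0]}, {"translation": [0.012, 0, 0], "rotation": [0, 0, 0]}, {"translation": [0.012, 0, 0], "rotation": [0, 0, 0]}, {"translation": [0.012, 0, 0], "rotation": [0, 0, 0]}, {"translation": [0.012, 0, 0], "rotation": [0, 0, 0]}]}}

```text
t: 18.0
eef_pos: [0.6282, 0.1346, 0.018]
ee_rot: [3.142, 0.0, 3.126]
force: [-0.9, -1.0, -0.9]
width: 0.0875
gripper_force: 0.5
```

>>> {"fn": "apply_moves", "kwargs": {"steps": [{"translation": [0.002, 0, 0], "rotation": [0, 0, 0]}, {"translation": [0.004, 0, 0], "rotation": [0, 0, 0]}, {"translation": [0.006, 0, 0], "rotation": [0, 0, 0]}, {"translation": [0.008, 0, 0], "rotation": [0, 0, 0]}, {"translation": [0.008, 0, 0], "rotation": [0, 0, 0]}, {"translation": [0.008, 0, 0], "rotation": [0, 0, 0]}, {"translation": [0.008, 0, 0], "rotation": [0, 0, 0]}, {"translation": [0.008, 0, 0], "rotation": [0, 0, 0]}, {"translation": [0.008, 0, 0], "rotation": [0, 0, 0]}, {"translation": [0.008, 0, 0], "rotation": [0, 0, 0]}]}}

```text
t: 18.83
eef_pos: [0.6284, 0.1346, 0.018]
ee_rot: [-3.141, -0.003, 3.126]
force: [-9.1, 2.5, 6.2]
width: 0.0876
gripper_force: 4.4
```

Contact with the back: 9 N, and the tool stopped. I'll back off, rise and check.

>>> {"fn": "apply_moves", "kwargs": {"steps": [{"translation": [-0.02, 0, 0], "rotation": [0, 0, 0]}, {"translation": [-0.06, 0, 0], "rotation": [0, 0, 0]}, {"translation": [-0.12, 0, 0], "rotation": [0, 0, 0]}, {"translation": [-0.2, 0, 0], "rotation": [0, 0, 0]}, {"translation": [-0.3, 0, 0.1], "rotation": [0, 0, 0]}, {"translation": [-0.4, -0.1, 0.2], "rotation": [0, 0, 0]}, {"translation": [-0.5, -0.25, 0.3], "rotation": [0, 0, 0]}, {"translation": [-0.6, -0.4, 0.4], "rotation": [0, 0, 0]}, {"translation": [-0.7, -0.5, 0.4], "rotation": [0, 0, 0]}, {"translation": [-0.75, -0.6, 0.4], "rotation": [0, 0, 0]}]}}

```text
t: 19.67
eef_pos: [0.4418, -0.0159, 0.1198]
ee_rot: [3.14, 0.004, 3.127]
force: [0.8, -0.4, -0.1]
width: 0.0873
gripper_force: 0.0
```

```bash
python3 - <<'E'
from h import *
a=cv2.resize(grab_frame("side")[210:340,210:310],None,fx=3.0,fy=4.2,interpolation=cv2.INTER_CUBIC)
b=cv2.resize(grab_frame("top")[145:215,225:405],None,fx=2.77,fy=7.8,interpolation=cv2.INTER_CUBIC)
cv2.imwrite("pics/m6.png",np.hstack([a,b]))
print(get_state()["eef_pos"])
E
```

```text
[ 0.43893984 -0.01839584  0.11873441]
```

View pics/m6.png

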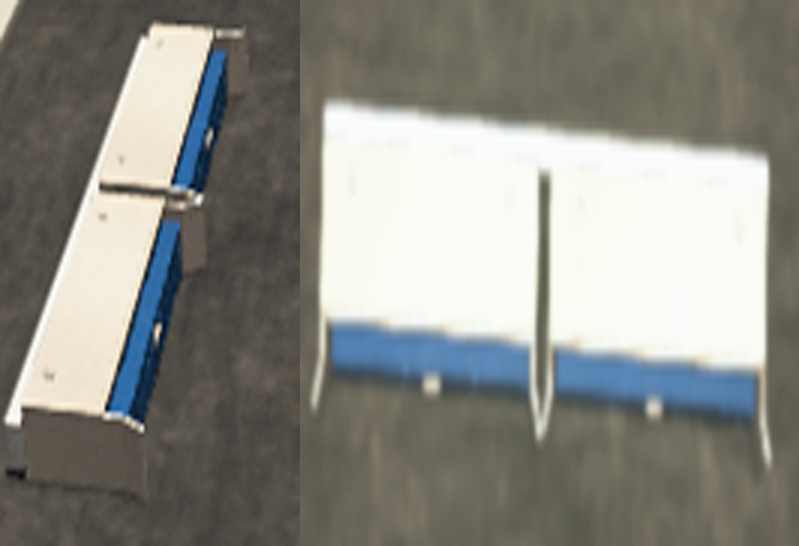

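The box sits level with the fixed one, square and centred between the walls. I'm handing in.

```bash
python3 -c "
from station import *
print(job_done())"
```

```text
the job is handed in; nothing more can be done
None
```

The box was tipped lid-up and pushed into the left (empty) bay until it met the back; in the last picture it looks square, centred and level with the fixed box. I handed it in at about 20 s, with no verdict returned.

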